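# Third hand at the bottle bracket

## Robot

A 7-joint arm with a two-finger parallel gripper is mounted at the origin on the work surface. World frame = base frame: x ahead of the robot, y to its left, z up, the work surface at z = 0. Lengths are in m, angles in degrees, forces in N, time in s.
With the tool pointing down it reaches from about 0.35 to 0.775 m from the base axis. Payload 3.1 kg.
Tool frame: the origin (TCP) lies on the centre line of the jaws, within the pads' length; the fingertips stand 17 mm ahead of it and the grasp point (between the pads) lies 2 mm behind it (robot.tip_reach is the distance from the TCP to the fingertips, in m); z points along the fingers, y is the line along which they close (so a half turn about z gives the same grasp; the last joint's range is limited). The gripper opens to 85 mm and grips with 20 to 120 N. Pads are 22 mm wide; open, the fingers measure 114 mm over their backs; the gripper's body (76 mm by 85 mm) begins 54 mm behind the grasp point. The pads swing forward as they close: fully open they stand 13 mm farther back than shut.
Start: joints at [64.532, 17.813, 0.802, 86.603, -0.252, 75.585, -1.558], TCP at [0.216, -0.506, 0.248] pointing down, gripper open.
Joint ranges: [-154.91, 154.91], [-16.99, 109.72], [-72.82, 74.43], [7.12, 147.25], [-82.49, 262.49], [11.32, 116.49], [-174.64, 174.64]. Speed limits (degrees/s): [159.86, 159.86, 180, 180, 180, 180, 180].

## Interface

Orientations are given as [roll, pitch, yaw] about the fixed x, y, z axes, in that order (R = Rz(yaw) Ry(pitch) Rx(roll)).
In Python, from station import robot, fingers, vision, workorder, recognise gives the robot as it stands. Calls block until the motion is done:
- robot.move_to(position, orientation): joint-space move of the TCP to a pose.
- robot.line_to(position, orientation=None, velocity=0.15, f_stop=None): straight line of the TCP; orientation=None keeps the orientation; velocity is the mean speed in m/s. With f_stop (N) it stops when the force on the tool has changed by that much, and returns True; else False.
- robot.move_j(angles): joint-space move.
- fingers.gripper_to(opening, force=None): opening from 0.0 (shut) to 1.0 (fully open); force is the grip in N (None keeps the last); returns when the fingers have stopped.
- robot.pause(seconds).
- robot.inverse_kinematics(position, orientation): joint angles nearest the present ones, or None.
- vision.grab_frame(name): name is "scene" or "top"; returns the picture (480x640x3 uint8, red, green, blue); there is no depth.
- vision.calibration(name): a dict with "mtx" (3x3 intrinsics, pixels), "extrinsics" (4x4, takes a point from world to camera coordinates). Camera axes: x right, y up, looking along -z (the intrinsics and any distortion apply to the point x, -y, -z); pixel columns grow to the right and rows downward; lengths in m; the calibration is good to about 2 mm. A picture is of the moment at which its call begins. calibration takes no time and is no camera call.
A pose or a line that the arm cannot do raises robot.PlanningError and nothing moves.
- workorder.close_job(): hands the job in; it is judged then, once.
Trained networks look in the newest picture that a camera, given by its name, has taken for a name from the list of things; names that differ only in an ending like _2 or _b are one class to them, and where a whole thing is asked for, a point or a joint stands for the part that bears it (a point fixed in the world has none). Each returns a list of dicts, best first, with "p" (0 to 1); they miss things now and then, are a little off and sometimes report something else, mostly with a low value. They report only what shows in the picture. A call takes as long as a camera call. They do not tell look-alikes from the thing itself.
- recognise(label, camera): "rect" ([centre column, centre row, width, height] in pixels, round what is visible of it).
Readings, each from a call of its own:
- robot.current_time_s(): time.
- robot.current_joint_positions(): joint angles.
- robot.current_dq(): joint speeds.
- robot.current_joint_torque(): joint torques, N m.
- robot.current_tool_pos(): TCP position.
- robot.current_eef_rot(): TCP orientation.
- robot.current_contact_force(): force on the tool from outside, world axes, zero at the start.
- robot.current_torque(): the same for the moment, N m.
- robot.current_finger_gap(): opening from 0.0 (shut) to 1.0 (fully open).
- robot.current_gripper_force(): force on a finger pad.
Only numpy, scipy, OpenCV 4.12 (cv2) and the standard library are available. Lean on these libraries where they do the work, as an engineer would, in place of code of your own. Each camera call takes 0.05 s, during which the arm holds its last target. There are 200 camera calls.

## Task

Take the medium-height bottle (neither the tall one nor the low jar) and stand it gently upright on the ledge of the bracket, in front of the middle of its sprung pad and not yet pressing it. Then slide it, still upright on the ledge, against the pad until the pad's face is level with the front edges of the two cheeks beside it (a push of about 8 N, never driving the pad to its end stop), and keep that push steady for at least three seconds, so that a nurse can screw on the retaining clip. Finish while still holding the bottle pressed there, do not let go, and leave the other bottle, the jar and the glove box where they are.

Things in the scene. Friction and masses are not known exactly. Their poses are not given: they have to be found in the camera images.
- bottle: the bottle to place: medium height, white, round. 112 mm tall in all: straight body 56 mm diameter from the base up to 86 mm, short shoulder to 94 mm, then a cap 36 mm diameter up to 112 mm. About 0.25 kg, varying. Starts standing on the work surface. Origin at the centre of its underside, z up its axis
- bracket: fixed white bracket, place and heading vary. Its +x points level from its open front to the sprung pad: the way to press; z up. Origin on the underside of its ledge, below the standing place. Ledge: flat plate, top 15 mm above the work surface, x -60 to +115 mm, y -60 to +60 mm. Back plate at x 107 to 115 mm, up to 115 mm above the work surface
- cheeks (a point): point midway between the front edges of the two fixed aluminium cheek plates, at bracket x 56.5 mm, y 0, 80 mm above the work surface; axes of the bracket. The cheeks, 6 mm thick, stand at y -31 and +31 mm, one on each side of the pad, from here back to the back plate, up to 110 mm above the work surface
- stand (a point): middle of the standing place, on the ledge's top face; its axes are those of the bracket. A bottle centred here has a gap of 17 mm to the free pad
- pad_face (a point): the black rubber pad, 44 mm wide and 50 mm high: upright flat plate 10 mm thick between the cheeks. This point is the middle of its front face, which at rest lies at x 45 mm of the bracket and 80 mm above the work surface (65 mm above the ledge). Same axes as the bracket; slides along x
- pad (a joint): how far the pad is pushed in, in m: 0 free, 0.022 at its end stop, 0.0115 when its face is level with the cheeks' front edges. Spring of 700 N/m without preload (about 8 N at 0.0115)
- tall_bottle: bystander: round brown bottle, 64 mm diameter, 155 mm tall, standing; origin at the centre of its underside
- jar: bystander: low round jar, 70 mm diameter, 65 mm tall; origin at the centre of its underside
- glove_box: bystander: white and blue carton of gloves 120 x 230 x 75 mm, long side along its y; origin at the centre of its underside
Things that resemble listed ones, but are neither listed nor needed, are in the scene too. Of the things that look like the bracket, the larger one is meant.

How it is judged:
By the outcome, as a careful person would: the job done as asked, in the order asked, and still so for the second after the job is handed in, while the arm keeps its last pose, push and grip.
It also fails if it takes over 56 s, if anything falls off the work surface, if the arm or the gripper's body presses on something with over 40 N, if the wrist force passes 120 N, or if a joint passes its speed limit or range.

## Working session

There is one attempt and no reset: what is moved stays moved. The work goes in short steps, each a Python script; the robot and the scene stay as the last script left them, time stands still between calls to the robot, and variables do not carry over. Pictures are saved under pics/ and viewed, at most 10 in all, crops included, and the job is handed in when it is done.

```bash
mkdir -p pics; python3 - <<'E'
from station import robot, fingers, vision, workorder, recognise
import cv2,numpy as np
for c in("scene","top"):
    im=vision.grab_frame(c); cv2.imwrite(f"pics/{c}0.png",im[...,::-1])
    k=vision.calibration(c); print(c,k.keys(),np.round(k["mtx"],1).tolist(),np.round(k["extrinsics"],3).tolist())
    for l in("bottle","bracket","cheeks","pad_face","tall_bottle","jar","glove_box"):
        print(l,[(round(d["p"],2),np.round(d["rect"]).astype(int).tolist()) for d in recognise(l,c)])
print(robot.current_time_s(),robot.current_tool_pos(),robot.current_eef_rot())
E
```

```text
scene dict_keys(['mtx', 'extrinsics']) [[592.3, 0.0, 316.5], [0.0, 592.3, 232.1], [0.0, 0.0, 1.0]] [[-0.241, 0.971, -0.002, 0.163], [-0.824, -0.203, 0.528, 0.375], [0.512, 0.129, 0.849, -1.462], [0.0, 0.0, 0.0, 1.0]]
bottle [(0.64, [260, 290, 35, 47])]
bracket [(0.79, [447, 280, 123, 87]), (0.71, [432, 199, 70, 48])]
cheeks [(0.84, [433, 200, 70, 51]), (0.66, [122, 285, 148, 90]), (0.62, [446, 282, 118, 86])]
pad_face [(0.88, [470, 267, 41, 34]), (0.64, [445, 192, 24, 21])]
tall_bottle [(0.67, [334, 230, 34, 41]), (0.57, [254, 203, 34, 59])]
jar [(0.61, [334, 229, 36, 37]), (0.23, [468, 267, 36, 36])]
glove_box [(0.93, [121, 284, 146, 91]), (0.67, [445, 280, 123, 88])]
top dict_keys(['mtx', 'extrinsics']) [[513.8, 0.0, 311.9], [0.0, 513.8, 233.1], [0.0, 0.0, 1.0]] [[0.014, -1.0, -0.006, -0.053], [0.979, 0.013, 0.203, -0.507], [-0.203, -0.009, 0.979, -0.93], [0.0, 0.0, 0.0, 1.0]]
bottle [(0.64, [347, 166, 31, 40])]
bracket [(0.86, [172, 221, 123, 94]), (0.71, [196, 321, 73, 50])]
cheeks [(0.98, [195, 322, 71, 45]), (0.96, [173, 222, 114, 94])]
pad_face [(0.74, [180, 321, 25, 16]), (0.7, [150, 222, 34, 26])]
tall_bottle [(0.92, [384, 254, 49, 39])]
jar [(0.7, [297, 254, 38, 38])]
glove_box [(0.85, [480, 147, 134, 78])]
0.8 [ 0.21564943 -0.50599169  0.24834357] [1.79994503e+02 1.21108257e-03 2.30824604e+01]
```

View pics/scene0.png

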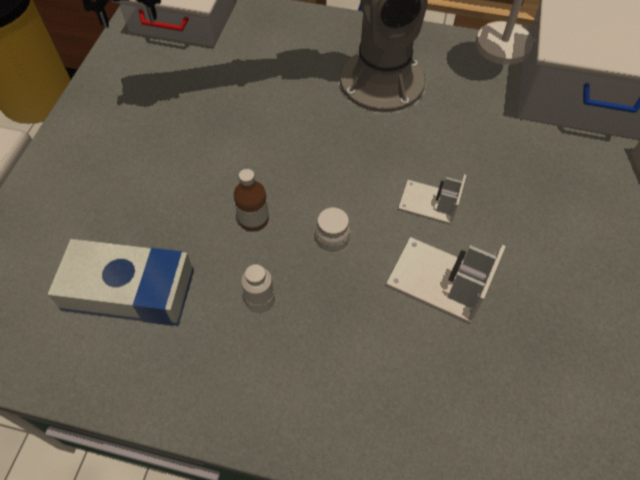

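View pics/top0.png

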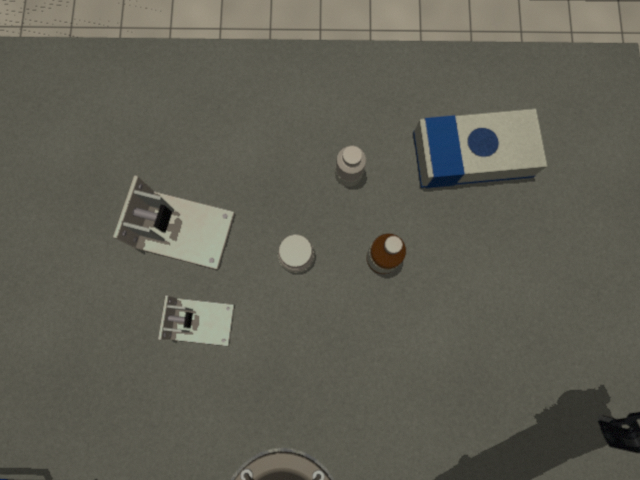

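In the scene view, the white bottle is at (258,285), the jar at (333,228) and the brown tall bottle at (252,200). In the top view they are at (350,165), (296,253) and (387,253). I choose the white one with the narrow cap. There are two brackets. The larger is at (447,280) in the scene view and (172,221) in the top view, and the small look-alike is at (432,199) and (196,321). A close crop will check the choice and give me corners.

```bash
python3 - <<'E'
import cv2,numpy as np
s=cv2.imread("pics/scene0.png");t=cv2.imread("pics/top0.png")
def crop(im,x,y,w,h,z): return cv2.resize(im[y:y+h,x:x+w],None,fx=z,fy=z,interpolation=cv2.INTER_CUBIC)
a=np.hstack([crop(t,110,170,133,100,3),crop(s,383,230,133,100,3)])
b=np.hstack([crop(t,320,135,66,50,6)[:,:396],crop(s,226,257,66,50,6)])
cv2.imwrite("pics/crop.png",np.vstack([a,b[:,:a.shape[1]] if b.shape[1]>=a.shape[1] else np.pad(b,((0,0),(0,a.shape[1]-b.shape[1]),(0,0)))]))
E
```

```text
(no output)
```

View pics/crop.png

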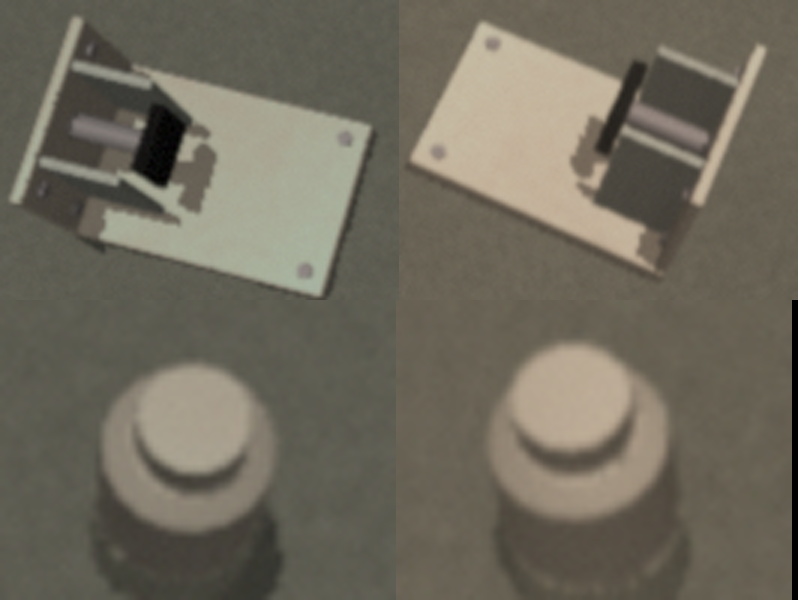

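The crop confirms it. The bottle is white with a narrow cap, its cap top at top (352,155) and scene (255,273). The larger bracket shows its ledge corners at top (234,212) and (217,269), and scene (386,284) and (410,237). Next I triangulate these and fit the bracket pose.

```bash
cat > h.py <<'E'
from station import robot, fingers, vision, workorder, recognise
import numpy as np,cv2
from scipy.optimize import least_squares
C={c:vision.calibration(c) for c in("scene","top")}
F=np.diag([1,-1,-1.])
def P(c): return C[c]["mtx"]@F@np.array(C[c]["extrinsics"])[:3]
def proj(c,X):
    X=np.atleast_2d(X); h=np.c_[X,np.ones(len(X))]@P(c).T; return h[:,:2]/h[:,2:]
def tri(pt,ps):
    h=cv2.triangulatePoints(P("top"),P("scene"),np.array(pt,float).reshape(2,1),np.array(ps,float).reshape(2,1)).ravel(); X=h[:3]/h[3]
    return X,[np.linalg.norm(proj(c,X)[0]-p) for c,p in(("top",pt),("scene",ps))]
E
python3 - <<'E'
from h import *
t=lambda x,y,z,ox,oy:np.array([(x+.5)/z-.5+ox,(y+.5)/z-.5+oy])
T=[t(*p,3,110,170) for p in[(372,126),(322,295),(152,86),(118,182)]]
S=[t(x-399,y,3,383,230) for x,y in[(409,161),(480,22),(624,131),(661,48)]]
M=np.array([[-60,-60,15],[-60,60,15],[56.5,-31,110],[56.5,31,110]])/1000
for a,b in zip(T,S): print(np.round(tri(a,b)[0],4),np.round(tri(a,b)[1],2))
print("cap",tri(t(194,118,6,320,135),t(572-396,97,6,226,257)))
def W(q): 
    c,s=np.cos(q[2]),np.sin(q[2]); return M@np.array([[c,s,0],[-s,c,0],[0,0,1]])+[q[0],q[1],q[3]]
f=lambda q:np.r_[(proj("top",W(q))-T).ravel(),(proj("scene",W(q))-S).ravel()]
r=least_squares(f,[.45,.2,1.5,0]); print(np.round(r.x,4),np.degrees(r.x[2]),np.round(r.fun,1))
for b in((  "tall",(384,254),(254,203)),("jar",(296,250),(333,222))): print(b[0],tri(b[1],b[2]))
E
```

```text
[0.5573 0.1106 0.0147] [0.52 0.4 ]
[0.443  0.1381 0.0163] [0.4  0.29]
[0.5569 0.2303 0.1095] [0.35 0.28]
[0.4963 0.245  0.1128] [0.45 0.34]
cap (array([ 0.64438038, -0.11917808,  0.11381713]), [np.float64(0.5052857560781), np.float64(0.3958949557975359)])
[5.1370e-01 1.8280e-01 1.3375e+00 8.0000e-04] 76.63095419744316 [ 0.5 -0.7  0.3  0.7 -0.1 -0.3  0.8  0.   0.4  0.1  0.5 -0.5  0.6 -0.3
  0.1  0.6]
tall (array([ 0.46725732, -0.18144571,  0.06116469]), [np.float64(0.1683782915180401), np.float64(0.11806478812720464)])
jar (array([ 0.47292814, -0.01648816,  0.06017296]), [np.float64(0.07022618629808491), np.float64(0.050309555292463504)])
```

Heights check out: ledge at about 15 mm, cheek tops at about 110 mm, cap at about 113 mm. The bottle is at (0.644, -0.119), and the bracket at (0.514, 0.183) with heading 76.6°. I'll close the jaws across the push direction and pick.

```bash
cat >> h.py <<'E'
B0=np.array([.5137,.1828,0]); Y=76.63; u=np.array([np.cos(np.radians(Y)),np.sin(np.radians(Y)),0])
E
python3 - <<'E'
from h import *
b=np.array([.6444,-.1192,0]); z=lambda h:np.array([0,0,h])
best=None
for y in(Y,Y-180):
    qs=[robot.inverse_kinematics(p.tolist(),[180,0,y]) for p in(b+z(.25),b+z(.069),B0+z(.18),B0+u*.03+z(.084))]
    print(y,[None if q is None else np.round(q,0).tolist() for q in qs])
    if all(q is not None for q in qs) and (best is None or max(abs(q[6]) for q in qs)<best[0]): best=(max(abs(q[6]) for q in qs),y)
y=best[1]; print("yaw",y); o=[180,0,y]
robot.move_to((b+z(.25)).tolist(),o)
robot.line_to((b+z(.15)).tolist())
hit=robot.line_to((b+z(.069)).tolist(),velocity=.08,f_stop=6)
print(hit,robot.current_tool_pos(),robot.current_contact_force())
if not hit:
    fingers.gripper_to(0.0,force=50)
    print(robot.current_finger_gap(),robot.current_gripper_force(),robot.current_contact_force(),robot.current_tool_pos())
    im=vision.grab_frame("scene")[200:350,180:380]; im2=vision.grab_frame("top")[80:230,250:450]
    cv2.imwrite("pics/grasp.png",cv2.resize(np.hstack([im,im2]),None,fx=2,fy=2)[...,::-1])
print(robot.current_time_s())
E
```

```text
76.63 [[24.0, 33.0, -26.0, 67.0, 14.0, 83.0, -13.0], [26.0, 41.0, -28.0, 81.0, 21.0, 63.0, -19.0], [21.0, 33.0, -62.0, 92.0, 30.0, 73.0, -59.0], [16.0, 42.0, -60.0, 96.0, 39.0, 66.0, -68.0]]
-103.37 [[40.0, 43.0, -62.0, 66.0, 37.0, 90.0, 153.0], [42.0, 54.0, -62.0, 80.0, 48.0, 74.0, 145.0], [21.0, 33.0, -62.0, 92.0, 30.0, 73.0, 121.0], [16.0, 43.0, -62.0, 96.0, 41.0, 67.0, 111.0]]
yaw 76.63
False [ 0.64506179 -0.1191653   0.06980182] [ 0.37639657 -0.29008954 -0.08003143]
0.6482453426983082 52.99739713431336 [-3.23346566  0.57214422  5.91120999] [ 0.64428223 -0.11905226  0.06997438]
5.3417
```

View pics/grasp.png

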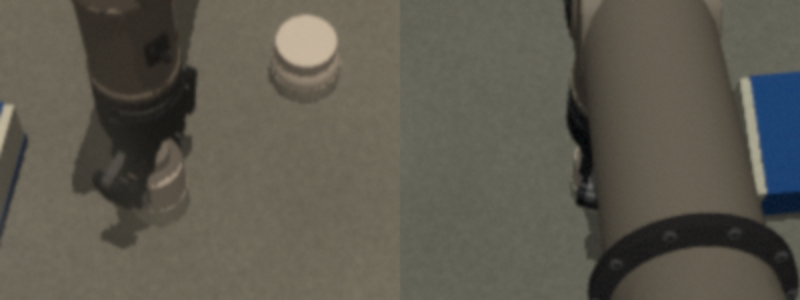

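The picture shows the fingers around the upright bottle at scene crop (165,180). The finger gap of 55 mm matches the 56 mm body. Next: lift, carry and set down on the ledge.

```bash
python3 - <<'E'
from h import *
o=[180,0,Y]; b=np.array([.6443,-.1191,0]); z=lambda h:np.array([0,0,h])
robot.line_to((b+z(.16)).tolist(),o,velocity=.1)
robot.line_to((B0+z(.16)).tolist(),o,velocity=.12)
robot.line_to((B0+z(.095)).tolist(),o,velocity=.06)
robot.pause(.4); f0=robot.current_contact_force(); print("air",f0,robot.current_tool_pos(),robot.current_finger_gap())
hit=robot.line_to((B0+z(.0815)).tolist(),o,velocity=.012,f_stop=2)
robot.pause(.3)
print(hit,robot.current_tool_pos(),robot.current_eef_rot(),np.array(robot.current_contact_force())-f0)
np.save("f0.npy",f0); print(robot.current_time_s())
im=vision.grab_frame("scene")[190:340,370:530]; im2=vision.grab_frame("top")[150:300,100:260]
cv2.imwrite("pics/stand.png",cv2.resize(np.hstack([im,im2]),None,fx=2.5,fy=2.5)[...,::-1])
E
```

```text
air [-0.35096828  0.22903059 -3.58174711] [0.51375449 0.18280867 0.09510306] 0.6431645527238431
True [0.51360112 0.18273003 0.08491891] [-1.79986124e+02  1.45188171e-02  7.66312672e+01] [-0.43061876  0.63689479  9.53465699]
12.0333
```

View pics/stand.png

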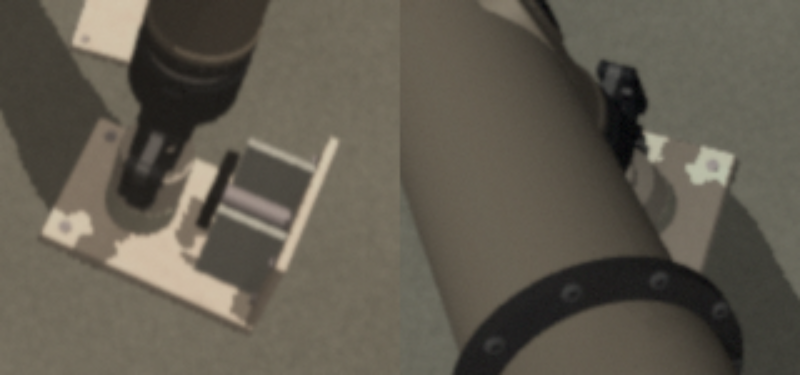

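Landed upright at the expected height (ledge 15 mm), centred in front of the pad, with the pad still free. I'll ease the down-force, then slide in small steps while logging the push.

```bash
python3 - <<'E'
from h import *
o=[180,0,Y]; f0=np.load("f0.npy"); rd=lambda:np.array(robot.current_contact_force())-f0
zz=.0849
for k in range(6):
    robot.line_to([*B0[:2],zz],o,velocity=.01); robot.pause(.15); f=rd(); print(round(zz,4),np.round(f,2))
    if f[2]<5: break
    zz+=.0002
robot.pause(.5)
for d in [4,8,11,13,14,15,16,17,18,19,20,21,22]:
    robot.line_to((B0+u*d/1000+[0,0,zz]).tolist(),o,velocity=.015); robot.pause(.15)
    f=rd(); p=np.array(robot.current_tool_pos())-B0
    print(d,round(p@u*1000,2),round(p[2]*1000,2),"push",round(-f@u,2),"fz",round(f[2],2))
    if -f@u>6.5: break
np.save("zz.npy",zz); print(robot.current_time_s())
E
```

```text
0.0849 [-0.55 -0.53  6.96]
0.0851 [-0.1  -0.21  4.66]
4 3.52 85.01 push 3.48 fz 5.64
8 8.88 84.99 push -0.22 fz 2.0
11 11.12 85.05 push 0.94 fz 2.84
13 13.25 85.04 push 0.25 fz 2.57
14 14.07 85.02 push 1.83 fz 1.76
15 15.2 85.04 push 0.66 fz 0.87
16 16.2 85.07 push -0.05 fz 0.71
17 17.06 85.06 push 0.27 fz -0.08
18 17.82 85.04 push 0.01 fz 0.53
19 18.65 85.05 push 1.65 fz 2.03
20 19.73 85.05 push 1.28 fz 1.79
21 20.77 85.06 push 3.32 fz 2.08
22 21.75 85.04 push 4.84 fz 2.48
19.25
```

Contact begins near 17 mm, as expected. I'll go on towards 28.5 mm, averaging the force.

```bash
python3 - <<'E'
from h import *
o=[180,0,Y]; f0=np.load("f0.npy"); zz=float(np.load("zz.npy"))-.0001
def rd():
    L=[]
    for _ in range(10): robot.pause(.04); L.append(np.r_[np.array(robot.current_contact_force())-f0,np.array(robot.current_tool_pos())-B0])
    return np.mean(L,0),np.std([-l[:3]@u for l in L])
for d in [24,26,27.5,28.5]:
    robot.line_to((B0+u*d/1000+[0,0,zz]).tolist(),o,velocity=.015); robot.pause(.2)
    m,s=rd(); f,p=m[:3],m[3:]
    print(d,round(p@u*1000,2),round(p[2]*1000,2),"push",round(-f@u,2),round(s,2),"fz",round(f[2],2),"lat",np.round(np.cross(u,p)[2]*1000,2))
    if -f@u>8.6: break
np.save("zz.npy",zz); print(robot.current_eef_rot(),robot.current_finger_gap(),robot.current_time_s())
a=vision.grab_frame("scene"); c=a[225:325,410:518]; cv2.imwrite("pics/press.png",cv2.resize(c,None,fx=5.5,fy=5.5,interpolation=cv2.INTER_CUBIC)[...,::-1])
cv2.imwrite("scene_press.png",a[...,::-1])
E
```

```text
24 23.55 85.02 push 5.27 0.58 fz 3.24 lat -0.05
26 25.04 85.02 push 6.06 0.33 fz 4.03 lat -0.06
27.5 26.0 85.01 push 7.01 0.45 fz 4.74 lat -0.06
28.5 26.57 85.02 push 7.62 0.52 fz 5.48 lat -0.06
[-179.96318945    0.1952926    76.5715406 ] 0.6480199880892532 22.7833
```

View pics/press.png

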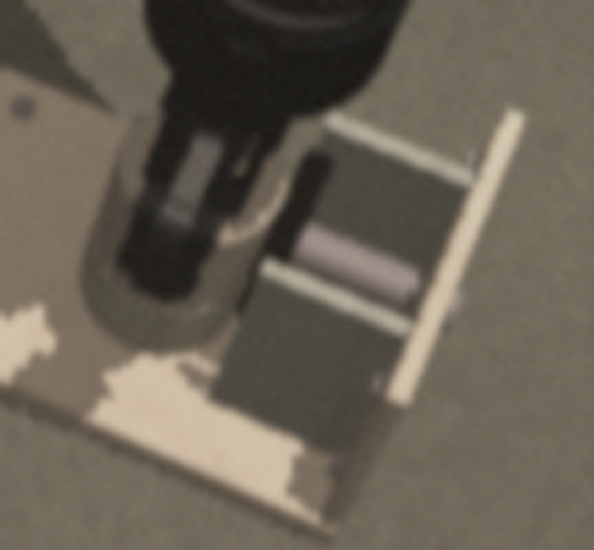

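The picture shows the bottle against the pad, at crop (250,200), with the pad's top at (315,190) still slightly ahead of the cheek front edges at (328,118) and (263,262). Force and travel both put the target at a true 28.6 mm, so I'll go there and check the pad with an overlay.

```bash
python3 - <<'E'
from h import *
o=[180,0,Y]; f0=np.load("f0.npy"); zz=float(np.load("zz.npy"))
def rd():
    L=[]
    for _ in range(10): robot.pause(.04); L.append(np.r_[np.array(robot.current_contact_force())-f0,np.array(robot.current_tool_pos())-B0])
    m=np.mean(L,0); return m[:3],m[3:]
d=29.5
for k in range(7):
    robot.line_to((B0+u*d/1000+[0,0,zz]).tolist(),o,velocity=.015); robot.pause(.2)
    f,p=rd(); x=p@u*1000
    print(round(d,2),round(x,2),round(p[2]*1000,2),"push",round(-f@u,2),"fz",round(f[2],2))
    if x>28.3 or -f@u>10: break
    d+=min(1.,28.7-x+.2); zz+= .0001 if f[2]>5 else 0
np.save("zz.npy",[zz,d])
print(robot.current_eef_rot(),robot.current_time_s())
a=vision.grab_frame("scene"); z=5.5
c=cv2.resize(a[225:325,410:518],None,fx=z,fy=z,interpolation=cv2.INTER_CUBIC)[...,::-1].copy(); c2=c.copy()
R=np.array([u,[-u[1],u[0],0],[0,0,1]])
def pix(q): return (((proj("scene",np.array(q)/1000@R+B0+[0,0,.0008])-[410,225])+.5)*z-.5).round().astype(int)
ln=lambda a_,b_,col:cv2.line(c2,*[tuple(map(int,v)) for v in pix([a_,b_])],col,1)
for s in(-1,1):
    ln([56.5,31*s,110],[107,31*s,110],(0,255,255)); ln([56.5,31*s,110],[56.5,31*s,15],(0,255,255))
for dd,col in((9,(0,0,255)),(11.5,(0,255,0)),(14,(255,0,0))):
    ln([45+dd,-22,105],[45+dd,22,105],col); ln([55+dd,-22,105],[55+dd,22,105],col)
cv2.imwrite("pics/press2.png",np.hstack([c[:460,170:560],c2[:460,170:560]]))
E
```

```text
29.5 27.21 85.02 push 8.26 fz 5.89
30.5 27.9 85.03 push 8.69 fz 5.84
31.5 28.57 85.03 push 8.88 fz 5.96
[-179.93891323    0.29352837   76.54672169] 25.4333
```

View pics/press2.png

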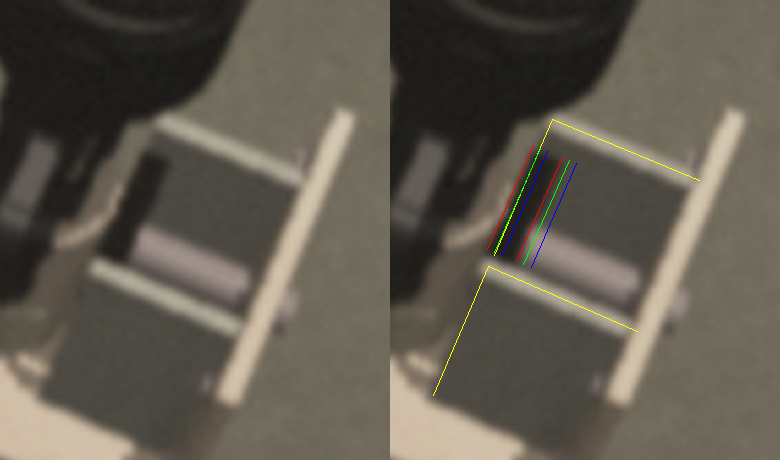

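The overlay is a few pixels off at the cheeks, the same way at both (about 2 mm). So I'll measure the pad's travel differentially instead: the pad's back edge along the bracket x axis in the first picture against now.

```bash
python3 - <<'E'
from h import *
f0=np.load("f0.npy")
R=np.array([u,[-u[1],u[0],0],[0,0,1]])
A=cv2.imread("pics/scene0.png").mean(2).astype(np.float32); N=np.mean([vision.grab_frame("scene").mean(2) for _ in range(4)],0).astype(np.float32)
xs=np.arange(30,80,.5)
def prof(im,y,z):
    p=proj("scene",np.c_[xs,np.full_like(xs,y),np.full_like(xs,z)]/1000@R+B0+[0,0,.0008]).astype(np.float32)
    return cv2.remap(im,p[None,:,0],p[None,:,1],cv2.INTER_CUBIC)[0]
def edge(v,lo,hi):  # strongest rising edge, centroid of gradient
    g=np.clip(np.gradient(cv2.GaussianBlur(v[None],(5,1),1)[0]),0,None); g[(xs<lo)|(xs>hi)]=0
    k=g.argmax(); w=slice(max(k-5,0),k+6); return round(float((g[w]*xs[w]).sum()/g[w].sum()),2)
for y in(8,10,12,14,16,18): print("pad back y",y,edge(prof(A,y,105),46,64),edge(prof(N,y,105),52,80))
for y in(-31,31): print("cheek front",y,edge(prof(A,y,110),45,66),edge(prof(N,y,110),45,66))
for y in(0,-4): print("stem y",y,edge(prof(A,y,105),46,64),edge(prof(N,y,105),52,80))
f=np.mean([np.array(robot.current_contact_force())-f0 for _ in range(5)],0)
print(-f@u,f[2],(np.array(robot.current_tool_pos())-B0)@u,robot.current_time_s())
print(np.round(prof(A,12,105)[::2]),np.round(prof(N,12,105)[::2]))
E
```

```text
pad back y 8 53.14 64.45
pad back y 10 52.93 64.16
pad back y 12 52.81 64.11
pad back y 14 52.73 64.16
pad back y 16 52.58 64.37
pad back y 18 52.56 64.37
cheek front -31 53.38 54.54
cheek front 31 54.56 54.61
stem y 0 52.2 64.46
stem y -4 52.64 64.02
9.265859084343356 6.818566996226737 0.028572939495703026 25.6833
[99. 99. 98. 98. 97. 96. 96. 96. 96. 95. 95. 94. 87. 75. 56. 45. 40. 40.
 38. 38. 37. 40. 46. 60. 73. 80. 76. 71. 69. 68. 69. 69. 69. 69. 68. 69.
 70. 70. 70. 69. 69. 68. 68. 68. 68. 68. 68. 68. 69. 69.] [ 33.  32.  31.  30.  30.  31.  34.  38.  41.  39.  35.  31.  30.  34.
  42.  54.  70.  83.  92.  98. 102. 103. 103.  95.  81.  60.  44.  34.
  33.  33.  33.  33.  34.  41.  50.  61.  67.  71.  72.  72.  72.  71.
  70.  71.  71.  71.  71.  71.  71.  72.]
```

The pad has travelled 11.5 mm (mean of 11.2–11.8), so it is level with the cheeks. Now I'll hold, verify and hand in.

```bash
python3 - <<'E'
from h import *
f0=np.load("f0.npy"); L=[]
for k in range(9):
    robot.pause(.5); f=np.array(robot.current_contact_force())-f0
    L.append([-f@u,f[2],(np.array(robot.current_tool_pos())-B0)@u*1000])
print(np.round(L,2).tolist(),robot.current_gripper_force(),robot.current_time_s())
L=np.array(L)
if np.ptp(L[:,2])<.5: print(workorder.close_job())
E
```

```text
[[9.61, 6.0, 28.59], [9.75, 5.27, 28.55], [8.59, 5.9, 28.57], [8.53, 6.59, 28.57], [9.21, 5.82, 28.62], [9.8, 6.96, 28.6], [9.44, 5.63, 28.58], [8.0, 6.15, 28.58], [9.25, 5.63, 28.59]] 53.73793166130781 30.1833
the job is handed in; nothing more can be done
None
```

The job is handed in at 30 s: the medium bottle stands on the ledge of the larger bracket and is still gripped against the pad, which is pushed in about 11.5 mm, level with the cheeks. It was held steady for over 4 s, at about 9 N measured at the wrist (which includes some ledge friction).

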